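# Right the tipped reagent bottle and snap the bay covers shut

## Task

One of the square reagent bottles in the open analyser bay has been knocked over in its lane. Stand it upright on the floor of the lane, between the two low rails, setting it down rather than dropping it; then close both hinged covers and press each one down until it snaps fully shut. Leave the other bottles and the jar standing where they are and do not disturb the other things on the bench.

Things in the scene. Friction and masses are not known exactly. Their poses are not given: they have to be found in the camera images.
- bay: reagent bay fixed to the bench: white trough, 146 mm deep (bay x -80 to +66 mm), 398 mm long (bay y), walls 45 mm high, 4 mm thick, floor top at z = 6 mm. Origin: on the bench under the lane's middle; z up, y along the lane, x away from the robot (yaw up to 0.17 rad). Lane: between two metal rails 56 mm apart, 4 mm thick, tops at z = 14 mm. Two covers, hinged on the robot's side.
- tipped: the tipped bottle, lying on a flat side along the middle of the lane (z = 6 to 54 mm), cap towards bay -y, underside at bay y = 60 to 105 mm: square white plastic bottle, 48 x 48 x 70 mm to the flat shoulder, then a round grey cap (33 mm across, top at 95 mm); about 0.2 kg. Origin: centre of its underside; +z points to the cap.
- stander_a: upright bottle near the +y end of the lane, at bay y about 165 mm; stays there: square white plastic bottle, 48 x 48 x 70 mm to the flat shoulder, then a round grey cap (33 mm across, top at 95 mm); about 0.2 kg. Origin: centre of its underside; +z points to the cap.
- stander_b: upright bottle near the -y end of the lane, at bay y about -165 mm; stays there: square white plastic bottle, 48 x 48 x 70 mm to the flat shoulder, then a round grey cap (33 mm across, top at 95 mm); about 0.2 kg. Origin: centre of its underside; +z points to the cap.
- jar: low round white jar with a grey cap, 48 mm across and 38 mm high, standing in the lane at bay y about -111 mm; stays there. Origin: centre of its underside
- cover_left (a joint): hinge of the left cover (over the bay's +y half), rad: 0 = fully shut, grows as it swings up and back to the robot, stop at 2.0; starts at 1.7 to 1.9. Stiff hinge: it stays where it is left, 2 to 5 N at the tab swings it. At about 0.08 rad (tab 13 mm high) it meets a spring catch on the front wall; about 9 N down on the tab pushes it past, it snaps to 0 and holds (12 N up would free it).
- cover_right (a joint): hinge of the right cover (over the bay's -y half), rad: 0 = fully shut, grows as it swings up and back to the robot, stop at 2.0; starts at 1.7 to 1.9. Stiff hinge: it stays where it is left, 2 to 5 N at the tab swings it. At about 0.08 rad (tab 13 mm high) it meets a spring catch on the front wall; about 9 N down on the tab pushes it past, it snaps to 0 and holds (12 N up would free it).
- tab_left (a point): centre of the upper face of the left cover's grey press tab: 50 mm wide, 5 mm thick, 32 mm out from the lower edge of the front plate. Shut, seen from the hinge: this point 166 mm forward, 5 mm up, the tab from 150 to 182 mm forward. Axes of the cover (x hinge to tab, z up when shut). Open, the tab points up and this face looks to the robot: push it away from the robot, then down.
- tab_right (a point): centre of the upper face of the right cover's grey press tab: 50 mm wide, 5 mm thick, 32 mm out from the lower edge of the front plate. Shut, seen from the hinge: this point 166 mm forward, 5 mm up, the tab from 150 to 182 mm forward. Axes of the cover (x hinge to tab, z up when shut). Open, the tab points up and this face looks to the robot: push it away from the robot, then down.
- hinge_left (a point): middle of the left cover's hinge line, at bay x = -80, y = +99.5, z = 45 mm; axes as for the tab. The cover is a white hood 195 mm wide, 150 mm deep from the hinge, 69 mm high, 0.25 kg, of 4 mm plates: roof, front, back, outer end; no wall where the two covers meet, so a bottle may stand there. Shut, 104 mm are clear over the lane floor.
- hinge_right (a point): middle of the right cover's hinge line, at bay x = -80, y = -99.5, z = 45 mm; axes as for the tab. The cover is a white hood 195 mm wide, 150 mm deep from the hinge, 69 mm high, 0.25 kg, of 4 mm plates: roof, front, back, outer end; no wall where the two covers meet, so a bottle may stand there. Shut, 104 mm are clear over the lane floor.
- tube_box: bystander: open white box 130 x 130 x 45 mm with capped tubes up to 54 mm, beside the bay; origin: centre of its underside
- tip_box: bystander: blue pipette-tip box 120 x 85 x 60 mm, on the other side of the bay; origin: centre of its underside
- pipette: bystander: white pipette 240 mm long lying to the robot's right, 28 mm high; origin: under its middle
- timer: bystander: flat white timer 60 x 60 x 20 mm, to the robot's left; origin: centre of its underside
There are look-alikes about, which are no part of the job. What is shaped like the tipped but green is not meant.

How it is judged:
By the outcome, as a careful person would: the job done as asked, in the order asked, and still so for the second after the job is handed in, with the robot touching nothing.
It also fails if it takes over 72 s, if anything falls off the work surface, if the arm or the gripper's body presses on something with over 40 N, if the wrist force passes 120 N, or if a joint passes its speed limit or range.

## Robot

A 6-joint arm with a two-finger parallel gripper is mounted at the origin on the work surface. World frame = base frame: x ahead of the robot, y to its left, z up, the work surface at z = 0. Lengths are in m, angles in rad, forces in N, time in s.
With the tool pointing down it reaches from about 0.35 to 0.775 m from the base axis. Payload 5.5 kg.
Tool frame: the origin (TCP) lies at the very end of the fingers, on their centre line; the grasp point (between the pads) lies env.pinch_z behind it (env.pinch_z is the distance from the TCP to the grasp point, in m); z points along the fingers, y is the line along which they close (so a half turn about z gives the same grasp; the last joint's range is limited). The gripper opens to 85 mm and grips with 20 to 120 N. Pads are 22 mm wide; open, the fingers measure 114 mm over their backs; the gripper's body (76 mm by 85 mm) begins 54 mm behind the grasp point. The pads swing forward as they close: fully open they stand 13 mm farther back than shut.
Start: joints at [-1.305, 0.313, 0.046, 1.304, 0, 1.431], TCP at [0.227, -0.528, 0.231] pointing down, gripper open.
Joint ranges: [-2.76, 2.76], [-0.86, 1.69], [-1.03, 1.26], [-2.2, 2.34], [-1.47, 1.5], [-3.14, 3.14]. Speed limits (rad/s): [2.57, 2.57, 3.14, 3.14, 3.14, 3.14].

## Interface

Orientations are given as a unit quaternion [w, x, y, z].
In Python, from workcell import env, eyes gives the robot as it stands.
- The arm moves only by the shell command python3 -m jog 'ROWS' [FORCE]. ROWS is JSON, one flat list of numbers, 7 for each row, row after row: the shift along the world's x, y, z as a fraction of full scale, then the turn, a rotation vector about the world's x, y, z as a fraction of full scale, then the opening, from -1 (shut) to 1 (fully open), so that 0 is half open. A call has 1 to 12 rows; each row is the pose to reach, as a shift and turn from the pose commanded when the call began, turning the shorter way round; what a row does not reach only later rows make up. Full scale, the value 1, is 20 cm for a shift and pi rad for a turn. A row lasts 1/12 s, in which the tool goes at most 41.7 mm and 7.16 degrees, less where a joint would pass 70% of its speed; a pose out of reach is approached as far as the arm can. A call with a number of a shift or a turn outside -1 to 1 is refused whole. A call with a gripper value outside its range is refused whole. The fingers move at their own pace and stop on an object; FORCE is the grip in N (left out, the last holds). Time passes only in rows, so rows that repeat a pose let the fingers close. It gives the time, the measured TCP pose, the force, the opening and the grip force at its end, in the units of the state.
- env.get_state(): the state, without advancing time (a new reading comes with each control period).
- eyes.read_camera(name): name is "scene" or "top" or "wrist"; returns (picture, depth): 384x512x3 uint8, red, green, blue; 384x512 float32, m along the optical axis (not along the pixel's ray), 0 where there is no reading.
- eyes.calibration(name): a dict with "fx", "fy", "cx", "cy" (pixels), "k1" (the pictures are not rectified: a ray, as slopes to the right and down, at radius r is drawn at 1 + k1 r^2 times it, then the intrinsics apply), "R" (3x3) and "t" (3): a world point X has camera coordinates R X + t; the wrist camera has in their place "tool_from_camera" (4x4, takes a point from camera to tool coordinates, whose origin is the TCP and whose axes are the flange's). Camera axes: x right, y down, z forward; pixel columns grow to the right and rows downward; lengths in m; the calibration is good to about 2 mm. A picture is of the moment at which its call begins: read the wrist's pose just before it. calibration takes no time and is no camera call.
- env.hand_in(): hands the job in; it is judged then, once.
The state is a dict: "clock": time; "joint_pos": joint angles; "qvel": joint speeds; "tau": joint torques, N m; "tcp_pos": TCP position; "orientation": TCP orientation; "wrist_force": force on the tool from outside, world axes, zero at the start; "ft_torque": the same for the moment, N m; "finger_gap": finger opening in m; "grip_force": force on a finger pad.
Only numpy, scipy, OpenCV 4.12 (cv2) and the standard library are available. Lean on these libraries where they do the work, as an engineer would, in place of code of your own. Each camera call takes 0.05 s, during which the arm holds its last target. There are 200 camera calls.

## Working session

There is one attempt and no reset: what is moved stays moved. The work goes in short steps, Python scripts to look and compute and a shell command to move; the robot and the scene stay as the last step left them, time stands still between calls to the robot, and variables do not carry over. Pictures are saved under pics/ and viewed, at most 10 in all, crops included, and the job is handed in when it is done.

```bash
ls; mkdir -p pics; cat > h.py <<'E'
from workcell import env, eyes
import numpy as np, cv2
def cloud(name):
    s=env.get_state(); p,d=eyes.read_camera(name); c=eyes.calibration(name)
    h,w=d.shape; u,v=np.meshgrid(np.arange(w),np.arange(h))
    K=np.array([[c["fx"],0,c["cx"]],[0,c["fy"],c["cy"]],[0,0,1.]])
    n=cv2.undistortPoints(np.stack([u,v],-1).reshape(-1,1,2).astype(float),K,np.array([c["k1"],0,0,0.])).reshape(h,w,2)
    P=np.dstack([n*d[...,None],d])
    if name=="wrist":
        T=np.array(c["tool_from_camera"]); P=P@T[:3,:3].T+T[:3,3]
        w_,x,y,z=s["orientation"]
        from scipy.spatial.transform import Rotation as R
        P=P@R.from_quat([x,y,z,w_]).as_matrix().T+np.array(s["tcp_pos"])
    else: P=(P-np.array(c["t"]))@np.array(c["R"])
    P[d==0]=np.nan
    return p,P
def save(p,n): cv2.imwrite(n,p[...,::-1])
E
python3 - <<'E'
from h import *
a,A=cloud("scene"); b,B=cloud("top")
save(a,"pics/s0.png"); save(b,"pics/t0.png"); np.savez("c0.npz",a=a,A=A,b=b,B=B)
s=env.get_state(); print(s, env.pinch_z)
for n in("scene","top"):
    c=eyes.calibration(n); print(n,-np.array(c["R"]).T@np.array(c["t"]),np.array(c["R"])[2])
E
```

```text
pics
{'clock': 0.1, 'joint_pos': array([-1.30456082e+00,  3.13918273e-01,  4.51084464e-02,  1.30356056e+00,
       -4.60880830e-05,  1.43119914e+00]), 'qvel': array([-0.00139588, -0.00028744,  0.00225971,  0.00079931,  0.00126777,
       -0.00088718]), 'tau': array([ 1.69562769e-03, -4.81728172e+01,  2.99241918e+01,  1.28300360e-02,
       -1.24127596e-04,  1.91027993e-08]), 'tcp_pos': array([ 0.22686581, -0.52788287,  0.2305085 ]), 'orientation': array([-7.83996863e-04,  9.79482715e-01,  2.01526651e-01, -7.27987799e-05]), 'wrist_force': array([-0.65823477, -0.92483094,  0.06313656]), 'ft_torque': array([-0.02633922,  0.05339571,  0.02332095]), 'grip_force': 0.0, 'finger_gap': 0.0852106592983956} 0.0187
scene [1.03370375 0.18740478 0.91159204] [-0.53119536 -0.19371565 -0.82480648]
top [ 0.16958867 -0.03527665  1.7270574 ] [ 0.19279144 -0.00342238 -0.98123379]
```

View pics/s0.png

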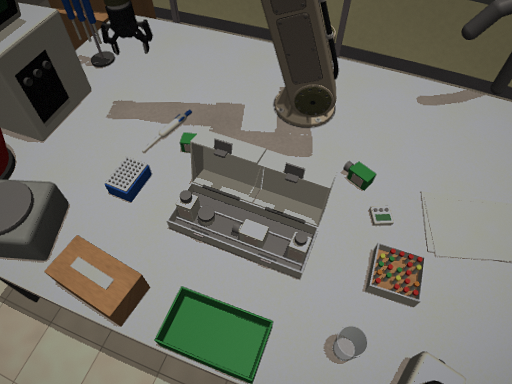

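View pics/t0.png

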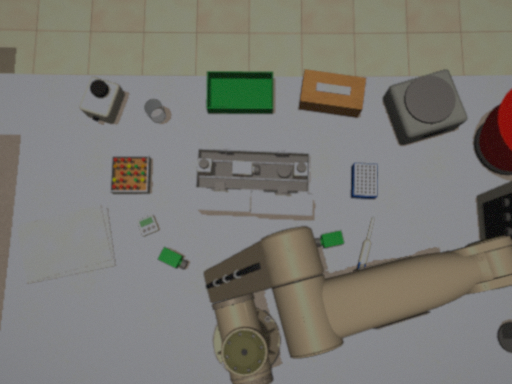

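The scene view shows the bay with its covers open: tipped bottle at (253,230), standers at (186,200) and (301,240), jar at (207,214), tabs at (223,148) and (294,170). The green look-alikes lie outside the bay. I'll measure from the point clouds.

```bash
python3 - <<'E'
from h import *
z=np.load("c0.npz"); 
for n,P,px in(("s",z["A"],dict(tip=(253,230),sa=(301,238),sb=(185,196),jar=(207,214),tabL=(294,170),tabR=(223,148))),("t",z["B"],dict(tip=(243,168),sa=(205,162),sb=(301,167),jar=(285,171)))):
    for k,(u,v) in px.items(): print(n,k,np.round(np.nanmedian(P[v-1:v+2,u-1:u+2].reshape(-1,3),0),3))
A=z["A"]; a=z["a"].astype(int)
M=np.zeros(A.shape[:2],bool); M[170:270,165:330]=1
def show(k,m):
    q=A[m]; c,sz,ang=cv2.minAreaRect((q[:,:2]*1000).astype(np.float32)); print(k,len(q),np.round(c),np.round(sz),round(ang,1),np.round(np.median(q[:,2]),4))
# tipped top face
t=np.array([np.nanmedian(A[229:232,252:255].reshape(-1,3),0)])[0]
m=M&(abs(A[...,2]-t[2])<.006)&(np.hypot(A[...,0]-t[0],A[...,1]-t[1])<.06)&(a.min(2)>0)
lum=a.min(2); print(lum[m].min(),np.median(lum[m]))
show("tip",m&(lum>np.median(lum[m])-25))
for k,(u,v) in dict(sa=(301,238),sb=(185,196)).items():
    c=A[v,u]; mm=M&(A[...,2]>.092)&(A[...,2]<.112)&(np.hypot(A[...,0]-c[0],A[...,1]-c[1])<.04); show(k,mm)
# front wall top z~.045
mm=M&(abs(A[...,2]-.045)<.004); q=A[mm]; print(len(q))
cv2.imwrite("pics/s0c.png",cv2.resize(z["a"][125:275,160:345,::-1],(740,600),interpolation=cv2.INTER_CUBIC))
E
```

```text
s tip [0.59  0.02  0.055]
s sa [0.593 0.151 0.102]
s sb [ 0.58  -0.182  0.101]
s jar [ 0.583 -0.121  0.044]
s tabL [0.477 0.085 0.211]
s tabR [ 0.466 -0.111  0.203]
t tip [0.58  0.012 0.053]
t sa [0.59  0.139 0.099]
t sb [ 0.572 -0.187  0.104]
t jar [ 0.572 -0.136  0.045]
51 161.0
tip 362 [586.  20.] [68. 46.] 87.4 0.0538
sa 129 [589. 150.] [31. 31.] 21.0 0.1005
sb 112 [ 577. -182.] [31. 31.] 25.4 0.1005
2528
```

View pics/s0c.png

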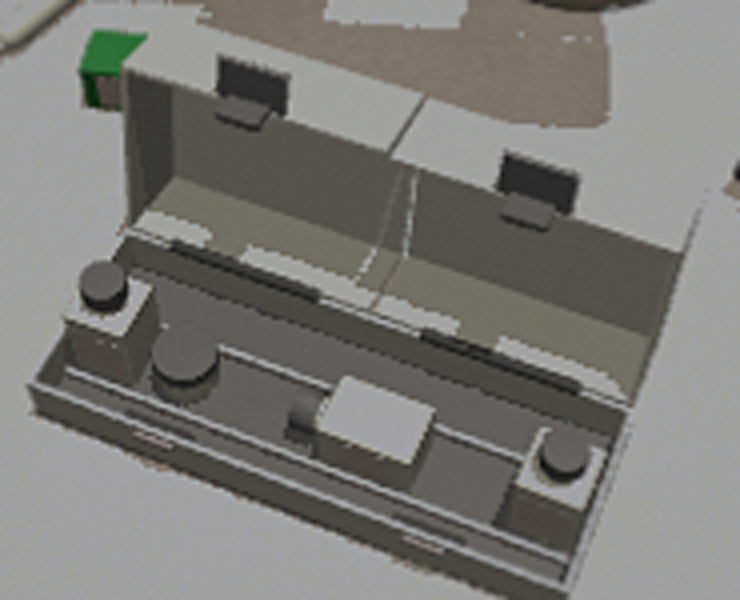

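```bash
python3 -c "
from workcell import env,eyes;print([x for x in dir(env) if x[0]!='_'])"
python3 -m jog '[0.2,0.2,0.5,0,0,0.1,1, 0.75,1,0.5,0,0,0.358,1, 0.75,1,0.5,0,0,0.358,1, 0.75,1,0.5,0,0,0.358,1, 0.75,1,0.5,0,0,0.358,1, 0.75,1,0.5,0,0,0.358,1, 0.75,1,0.5,0,0,0.358,1, 0.75,1,0.5,0,0,0.358,1, 0.75,1,0.5,0,0,0.358,1, 0.75,1,0.5,0,0,0.358,1, 0.75,1,0.5,0,0,0.358,1]'
python3 -c "
from workcell import env;print(env.get_state()['joint_pos'].round(4).tolist())"
python3 -m jog '[1,0.5,0.1,0,0,0,1, 1,1,0.1,0,0,0,1, 1,1,0.1,0,0,0,1, 1,1,0.1,0,0,0,1, 1,1,0.1,0,0,0,1, 1,1,0.1,0,0,0,1, 1,1,0.1,0,0,0,1, 1,1,0.1,0,0,0,1]'
python3 - <<'E'
from h import *
s=env.get_state();print(s['joint_pos'].round(4).tolist(),s['tcp_pos'],s['orientation'])
p,P=cloud("wrist"); save(p,"pics/w1.png"); np.savez("w1.npz",p=p,P=P)
E
```

```text
['MotionError', 'get_state', 'hand_in', 'pinch_z']
clock: 1.02
tcp_pos: [0.377, -0.3281, 0.331]
orientation: [-0.0, 0.722, 0.692, 0.0]
wrist_force: [-0.6, 0.1, -0.2]
finger_gap: 0.0855
grip_force: 0.0
[-0.8769, 0.1572, 0.0861, 1.5003, 0.0, 0.7372]
clock: 1.68
tcp_pos: [0.5802, -0.1241, 0.3502]
orientation: [-0.001, 0.721, 0.693, 0.001]
wrist_force: [-2.2, 0.5, -1.2]
finger_gap: 0.0851
grip_force: 0.0
[-0.3471, 0.3567, 0.3964, 1.6109, 0.0023, 1.2624] [ 0.58020808 -0.12412318  0.35016958] [-6.88947468e-04  7.20669794e-01  6.93277525e-01  9.20530743e-04]
```

View pics/w1.png

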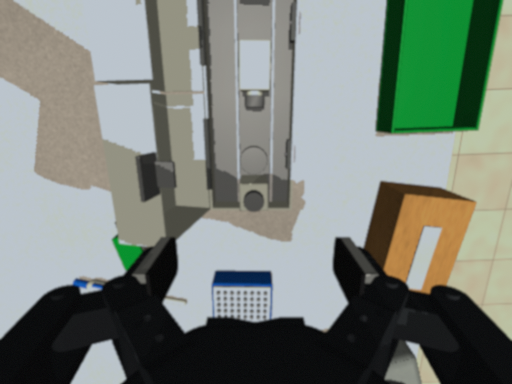

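The wrist view, looking along +y, shows the tipped bottle's white face at (255,65) with its cap at (254,98). The jar is at (254,160), stander_b at (254,200) and the right cover's tab at (150,175).

```bash
python3 - <<'E'
from h import *
from scipy.optimize import least_squares
z=np.load("w1.npz"); p=z["p"].astype(int); P=z["P"]
lum=p.min(2)
m=(abs(P[...,2]-.053)<.008)&(lum>150)&(P[...,0]>.54)&(P[...,0]<.63)&(P[...,1]>-.08)&(P[...,1]<.1)
q=P[m]; print(len(q),cv2.minAreaRect((q[:,:2]*1000).astype(np.float32)),np.median(q[:,2]))
# stander b cap, jar
for k,(u,v) in dict(sb=(254,200),jar=(254,158)).items(): print(k,np.nanmedian(P[v-3:v+4,u-3:u+4].reshape(-1,3),0).round(4))
# bay wall tops
for side,lo,hi in(("front",.63,.67),("back",.48,.52)):
    m=(abs(P[...,2]-.045)<.004)&(P[...,0]>lo)&(P[...,0]<hi)&(P[...,1]>-.2)&(P[...,1]<.12); q=P[m]
    if len(q)>20: c=np.polyfit(q[:,1],q[:,0],1); print(side,len(q),c, q[:,0].min(),q[:,0].max())
J=np.array([[.3139,.0451],[.1572,.0861],[.3567,.3964]]);Y=np.array([[.5746,.2305],[.4998,.331],[np.hypot(.5802,.1241),.3502]])
f=lambda v:(np.c_[v[0]+v[2]*np.sin(J[:,0])+v[3]*np.cos(J[:,0]-J[:,1])+v[4]*np.sin(J[:,0]-J[:,1]),v[1]+v[2]*np.cos(J[:,0])-v[3]*np.sin(J[:,0]-J[:,1])+v[4]*np.cos(J[:,0]-J[:,1])]-Y).ravel()
s=least_squares(f,[.1,.1,.4,.3,0.]);print(s.x,s.fun.round(4))
E
```

```text
1525 ((584.2093505859375, 19.205608367919922), (69.9473648071289, 46.78194808959961), 88.21943664550781) 0.052981329615648276
sb [ 0.5768 -0.1803  0.0997]
jar [ 0.5788 -0.1235  0.0432]
front 813 [0.03372904 0.64531755] 0.6331943442200829 0.6522768278359113
back 3180 [0.02056497 0.49411497] 0.4800000589639345 0.5139338949905065
[ 0.00686177 -0.20041502  0.51307261  0.40978503  0.05373437] [ 0.      0.0001 -0.     -0.0002  0.      0.0001]
```

```bash

python3 -m jog '[0.02,0.415,-0.4,0.1,-0.003,0,1, 0.02,0.415,-0.85,0.222,-0.008,0,1, 0.02,0.415,-0.85,0.222,-0.008,0,1, 0.02,0.415,-0.85,0.222,-0.008,0,1, 0.02,0.415,-0.85,0.222,-0.008,0,1, 0.02,0.415,-0.85,0.222,-0.008,0,1, 0.02,0.415,-0.85,0.222,-0.008,0,1, 0.02,0.415,-0.85,0.222,-0.008,0,1, 0.02,0.415,-0.85,0.222,-0.008,0,1, 0.02,0.415,-0.85,0.222,-0.008,0,1]' 30
python3 - <<'E'
from h import *
s=env.get_state();print(s['joint_pos'].round(3).tolist(),s['tcp_pos'])
a,A=cloud("scene"); b,_=cloud("wrist")
save(np.hstack([a[100:300,120:370],b[:,:][::2,::2][:192].repeat(1,0) if 0 else cv2.resize(b,(250,200))]),"pics/c2.png")
E
```

```text
clock: 2.57
tcp_pos: [0.5818, -0.0457, 0.1833]
orientation: [-0.236, 0.678, 0.652, 0.246]
wrist_force: [-0.1, 0.2, 0.3]
finger_gap: 0.0857
grip_force: 0.0
[-0.522, 0.556, 0.105, 1.488, 0.603, 0.973] [ 0.58183732 -0.04570458  0.18333989]
```

View pics/c2.png

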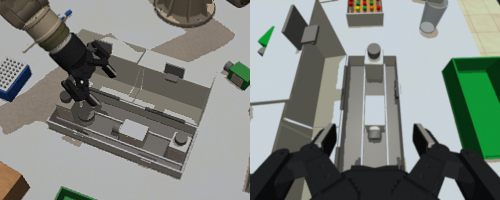

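The hand is clear of everything and the fingers straddle the bottle, which sits midway between them in the wrist view at about (375,110). Next I descend and grip.

```bash

python3 -m jog '[0,0.1,-0.2,0,0,0,1, 0,0.2,-0.4,0,0,0,1, 0,0.29,-0.57,0,0,0,1, 0,0.35,-0.68,0,0,0,1, 0,0.385,-0.76,0,0,0,1, 0,0.385,-0.76,0,0,0,1, 0,0.385,-0.76,0,0,0,1]' 30
python3 -m jog '[0,0,0,0,0,0,-0.2, 0,0,0,0,0,0,-0.2, 0,0,0,0,0,0,-0.2, 0,0,0,0,0,0,-0.2, 0,0,0,0,0,0,-0.2, 0,0,0,0,0,0,-0.2, 0,0,0,0,0,0,-0.2, 0,0,0,0,0,0,-0.2]' 40
```

```text
clock: 3.25
tcp_pos: [0.5809, 0.0326, 0.0301]
orientation: [-0.238, 0.677, 0.652, 0.245]
wrist_force: [0.2, -0.2, -0.1]
finger_gap: 0.0853
grip_force: 0.0
clock: 3.92
tcp_pos: [0.5825, 0.0306, 0.031]
orientation: [-0.236, 0.678, 0.651, 0.247]
wrist_force: [0.1, -3.0, 7.0]
finger_gap: 0.0472
grip_force: 41.9
```

```bash
python3 -c "
from workcell import env,eyes;print(eyes.calibration('wrist')['tool_from_camera'])"
```

```text
[[-1.13683705e-04 -9.58608233e-01 -2.84728366e-01  7.17009935e-02]
 [ 9.99999920e-01 -2.04516684e-08 -3.99201851e-04  2.25237957e-04]
 [ 3.82672357e-04 -2.84728388e-01  9.58608157e-01 -1.41910639e-01]
 [ 0.00000000e+00  0.00000000e+00  0.00000000e+00  1.00000000e+00]]
```

```bash

python3 -m jog '[0,0,0.1,0,0,0,-0.2, 0,0,0.25,0,0,0,-0.2, 0,0,0.4,0,0,0,-0.2, 0,0,0.55,0,0,0,-0.2, 0,0,0.7,0,0,0,-0.2, 0,0,0.7,0,0,0,-0.2]'
python3 -m jog '[-0.01,-0.15,0.1,-0.03,0.001,0,-0.2, -0.01,-0.3,0.1,-0.06,0.002,0,-0.2, -0.01,-0.45,0.1,-0.09,0.003,0,-0.2, -0.01,-0.45,0.1,-0.12,0.004,0,-0.2, -0.01,-0.45,0.1,-0.15,0.005,0,-0.2, -0.01,-0.45,0.1,-0.19,0.0065,0,-0.2, -0.01,-0.45,0.1,-0.22,0.008,0,-0.2, -0.01,-0.45,0.1,-0.25,0.0088,0,-0.2, -0.01,-0.45,0.1,-0.25,0.0088,0,-0.2]'
python3 -m jog '[0,0,0,-0.03,0.001,0,-0.2, 0,0,0,-0.06,0.002,0,-0.2, 0,0,0,-0.09,0.003,0,-0.2, 0,0,0,-0.12,0.004,0,-0.2, 0,0,0,-0.15,0.005,0,-0.2, 0,0,0,-0.19,0.0065,0,-0.2, 0,0,0,-0.22,0.008,0,-0.2, 0,0,0,-0.25,0.0088,0,-0.2, 0,0,0,-0.25,0.0088,0,-0.2, 0,0,0,-0.25,0.0088,0,-0.2]'
python3 - <<'E'
from h import *
a,A=cloud("scene"); b,B=cloud("wrist"); np.savez("c3.npz",a=a,A=A,b=b,B=B); s=env.get_state();print(s['tcp_pos'],s['joint_pos'].round(3))
save(np.hstack([cv2.resize(a[100:300,120:370],(400,320)),cv2.resize(b,(400,320))]),"pics/c3.png")
E
```

```text
clock: 4.42
tcp_pos: [0.5834, 0.0306, 0.1754]
orientation: [-0.234, 0.677, 0.652, 0.248]
wrist_force: [0.7, 0.1, -1.2]
finger_gap: 0.048
grip_force: 43.2
clock: 5.17
tcp_pos: [0.5785, -0.0556, 0.1892]
orientation: [0.032, 0.719, 0.694, -0.032]
wrist_force: [-1.3, 1.1, -2.6]
finger_gap: 0.0472
grip_force: 43.0
clock: 6.0
tcp_pos: [0.5783, -0.0581, 0.1868]
orientation: [0.292, 0.653, 0.629, -0.304]
wrist_force: [0.5, -0.4, -1.0]
finger_gap: 0.0472
grip_force: 43.2
[ 0.57914819 -0.05904137  0.18928075] [ 0.151  0.519 -0.023  1.246 -0.851  1.862]
```

View pics/c3.png

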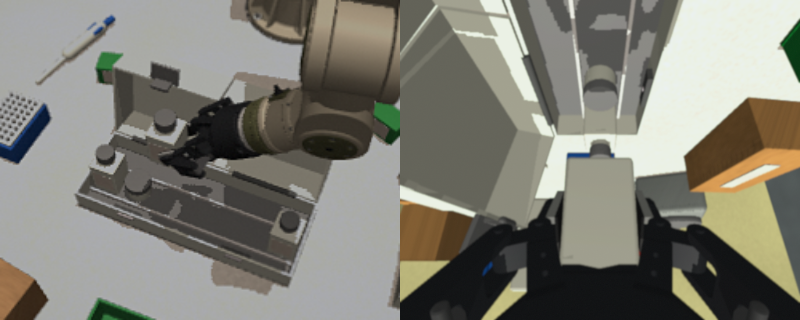

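```bash
python3 - <<'E'
from h import *
z=np.load("c3.npz"); A=z["A"]; a=z["a"]; B=z["B"]
for (x,y) in[(165,112),(150,130),(180,128),(260,125),(300,100),(300,140),(330,150),(350,155),(340,120),(360,60),(330,60)]:
    u,v=int(120+x*.625),int(100+y*.625); print((x,y),A[v,u].round(3),a[v,u])
# bottle shoulder plane
m=np.zeros(A.shape[:2],bool); m[155:200,195:250]=1
m&=(a.min(2)>140)&(A[...,2]>.19)&(A[...,2]<.30)&(abs(A[...,0]-.58)<.05)&(A[...,1]<.02)
q=A[m]; print(len(q),q.mean(0)); 
c,_,_,_=np.linalg.lstsq(np.c_[q[:,:2]-q[:,:2].mean(0),np.ones(len(q))],q[:,2],rcond=None); print("slopes",c)
# underside face seen by wrist (white block at 600,210 in view)
m=np.zeros(B.shape[:2],bool); m[195:310,212:295]=1; m&=~np.isnan(B[...,0])
q=B[m]; q=q[(abs(q[:,0]-.58)<.04)]; cen=np.median(q,0); q=q[np.linalg.norm(q-cen,axis=1)<.05]
w,V=np.linalg.eigh(np.cov(q.T)); print("face",cen,"n",V[:,0],w**.5,len(q),q.min(0),q.max(0))
E
```

```text
(165, 112) [ 0.572 -0.061  0.258] [102  98  94]
(150, 130) [ 0.593 -0.079  0.232] [173 175 177]
(180, 128) [ 0.572 -0.04   0.229] [172 174 174]
(260, 125) [0.611 0.089 0.345] [115 104  88]
(300, 100) [0.578 0.127 0.374] [84 76 63]
(300, 140) [0.637 0.144 0.376] [55 50 41]
(330, 150) [0.633 0.18  0.369] [4 5 6]
(350, 155) [0.628 0.202 0.365] [26 25 16]
(340, 120) [0.643 0.181 0.436] [54 50 40]
(360, 60) [0.654 0.184 0.539] [119 108  90]
(330, 60) [0.66  0.158 0.535] [105  95  79]
125 [ 0.5872966  -0.052284    0.23160137]
slopes [ 0.00557467 -0.00396968  0.23160137]
face [ 0.57899495 -0.03589642  0.19810469] n [0.03823823 0.99926131 0.0038301 ] [0.00062718 0.012003   0.0165316 ] 9509 [ 0.5563327  -0.03867078  0.16669867] [ 0.60133526 -0.03289915  0.22420191]
```

```bash
python3 - <<'E'
from h import *
z=np.load("c3.npz"); B=z["B"]; W=np.load("w1.npz")["P"]
th=-.037
for n,P in(("now",B),("w1",W)):
    y=P[...,1]; xb=P[...,0]-.037*(y+.06)   # x of bay line at y=-.06
    m=(P[...,2]>.0105)&(P[...,2]<.0175)&(xb>.53)&(xb<.63)&(y>-.30)&(y<.12)
    if n=="now": print("n",m.sum())
    h,e=np.histogram(xb[m],np.arange(.53,.631,.002)); print(n,[(round(float(e[i]),3),int(h[i])) for i in range(len(h)) if h[i]>h.max()*.15])
# camera body?
A=np.load("c0.npz")["A"]; c=eyes.calibration("scene")
X=np.array([.293,-.5,.372]); q=np.array(c["R"])@X+c["t"]; u,v=int(c["fx"]*q[0]/q[2]+c["cx"]),int(c["fy"]*q[1]/q[2]+c["cy"])
print(u,v,q[2]); D=(A@np.array(c["R"]).T+c["t"])[...,2]
print(D[v-12:v+13:2,u-12:u+13:2].round(2))
E
```

```text
n 1550
now [(0.548, 86), (0.55, 288), (0.552, 219), (0.608, 139), (0.61, 291), (0.612, 226)]
w1 [(0.548, 116), (0.55, 241), (0.552, 112), (0.608, 134), (0.61, 233), (0.612, 118)]
111 21 0.9716784767122516
[[1.87 1.87 1.87 1.86 0.97 0.97 0.97 0.97 0.97 0.97 0.97 0.97 0.97]
 [1.87 1.88 1.88 1.87 0.98 0.97 0.97 0.97 0.97 0.97 0.97 0.97 0.97]
 [1.88 1.88 1.88 1.87 1.87 0.98 0.97 0.97 0.97 0.97 0.97 0.97 0.98]
 [1.87 1.87 1.86 1.87 1.87 0.98 0.98 0.97 0.98 0.97 0.98 0.97 0.98]
 [1.85 1.85 1.86 1.86 1.86 0.99 0.98 0.98 0.98 0.98 0.98 0.99 0.99]
 [1.85 1.83 1.84 1.84 1.86 1.   0.99 0.99 0.99 0.98 0.99 0.99 0.99]
 [1.85 1.84 1.83 1.84 1.87 1.67 1.   0.99 0.99 0.99 0.99 0.99 1.  ]
 [1.85 1.85 1.03 1.03 1.04 1.04 1.02  nan 1.   1.   1.   1.   1.  ]
 [1.86 1.02 1.03 1.03 1.03 1.03 1.02 1.02 1.03 1.   1.   1.   1.  ]
 [1.89 1.03 1.03 1.04 1.04 1.04 1.03 1.03 1.03 1.03 1.03 1.03 1.04]
 [1.64 1.03 1.03 1.04 1.04 1.64 1.04 1.04 1.03 1.03 1.03 1.03 1.04]
 [1.63 1.04 1.04 1.04 1.06 1.63 1.63 1.04 1.05 1.03 1.04 1.03 1.04]
 [1.61 1.62 1.04 1.05 1.06 1.62 1.61 1.62 1.04 1.04 1.04 1.04 1.05]]
```

```bash

python3 -m jog '[0.0125,0,-0.1,0,0,0,-0.2, 0.0125,0,-0.25,0,0,0,-0.2, 0.0125,0,-0.4,0,0,0,-0.2, 0.0125,0,-0.5,0,0,0,-0.2, 0.0125,0,-0.6,0,0,0,-0.2, 0.0125,0,-0.65,0,0,0,-0.2, 0.0125,0,-0.65,0,0,0,-0.2, 0.0125,0,-0.65,0,0,0,-0.2]'
python3 - <<'E'
from h import *
B=cloud("wrist")[1]; b=cloud("scene"); A=b[1];a=b[0]; s=env.get_state();print(s['tcp_pos'])
m=np.zeros(B.shape[:2],bool); m[195:310,212:295]=1; m&=~np.isnan(B[...,0])
q=B[m]; q=q[(abs(q[:,0]-.58)<.04)]; cen=np.median(q,0); q=q[np.linalg.norm(q-cen,axis=1)<.05]
w,V=np.linalg.eigh(np.cov(q.T)); print("face",cen,"n",V[:,0],w**.5,len(q),q.min(0),q.max(0),(q[:,0].min()+q[:,0].max())/2)
m=(a.min(2)>140)&(A[...,2]>.085)&(A[...,2]<.12)&(abs(A[...,0]-.58)<.035)&(A[...,1]<-.025)&(A[...,1]>-.1)
q=A[m];print("shoulder",len(q),np.median(q,0))
y=B[...,1]; xb=B[...,0]-.037*(y+.06)
m=(B[...,2]>.0105)&(B[...,2]<.0175)&(xb>.53)&(xb<.63)&(y>-.30)&(y<.12)
h,e=np.histogram(xb[m],np.arange(.53,.631,.002)); print([(round(float(e[i]),3),int(h[i])) for i in range(len(h)) if h[i]>h.max()*.15])
E
```

```text
clock: 6.77
tcp_pos: [0.5818, -0.0591, 0.0603]
orientation: [0.295, 0.654, 0.627, -0.303]
wrist_force: [-0.4, -1.0, -1.1]
finger_gap: 0.0475
grip_force: 43.2
[ 0.58259944 -0.05863319  0.06116452]
face [ 0.58195445 -0.03636302  0.07009593] n [0.03962016 0.99921372 0.00147991] [0.00063111 0.01200283 0.0165291 ] 9512 [ 0.55915111 -0.0391545   0.03816498] [ 0.60438223 -0.03348675  0.09627295] 0.5817666667929147
shoulder 104 [ 0.59627638 -0.04636031  0.10579704]
[(0.55, 866), (0.552, 1044), (0.554, 171), (0.608, 429), (0.61, 904), (0.612, 792)]
```

```bash

python3 -m jog '[0,0,-0.04,0,0,0,-0.2, 0,0,-0.08,0,0,0,-0.2, 0,0,-0.11,0,0,0,-0.2, 0,0,-0.125,0,0,0,-0.2, 0,0,-0.135,0,0,0,-0.2, 0,0,-0.135,0,0,0,-0.2, 0,0,-0.135,0,0,0,-0.2]'
python3 -m jog '[0,0,-0.005,0,0,0,-0.2, 0,0,-0.01,0,0,0,-0.2, 0,0,-0.01,0,0,0,-0.2, 0,0,-0.01,0,0,0,-0.2]'
python3 - <<'E'
from h import *
a,A=cloud("scene")
m=(a.min(2)>140)&(A[...,2]>.06)&(A[...,2]<.12)&(abs(A[...,0]-.58)<.035)&(A[...,1]<-.025)&(A[...,1]>-.1)
q=A[m];print("shoulder",len(q),np.median(q,0))
E
```

```text
clock: 7.45
tcp_pos: [0.5814, -0.0583, 0.0321]
orientation: [0.295, 0.653, 0.628, -0.304]
wrist_force: [-0.6, -0.3, -1.4]
finger_gap: 0.0474
grip_force: 43.2
clock: 7.78
tcp_pos: [0.5818, -0.0583, 0.0311]
orientation: [0.295, 0.653, 0.628, -0.303]
wrist_force: [-1.1, 1.0, 3.5]
finger_gap: 0.0472
grip_force: 43.5
shoulder 101 [ 0.59575466 -0.04703012  0.07592262]
```

```bash

python3 -m jog '[0,0,0,0,0,0,0.2, 0,0,0,0,0,0,0.3, 0,0,0,0,0,0,0.5, 0,0,0,0,0,0,0.6, 0,0,0,0,0,0,0.6, 0,0,0,0,0,0,0.6]'
python3 - <<'E'
from h import *
B=cloud("wrist")[1]
m=np.zeros(B.shape[:2],bool); m[195:310,212:295]=1; m&=~np.isnan(B[...,0])
q=B[m]; q=q[(abs(q[:,0]-.58)<.04)]; cen=np.median(q,0); q=q[np.linalg.norm(q-cen,axis=1)<.05]
w,V=np.linalg.eigh(np.cov(q.T)); print("face",cen,"n",V[:,0],w**.5,len(q),q.min(0),q.max(0))
E
```

```text
clock: 8.33
tcp_pos: [0.5814, -0.0584, 0.0302]
orientation: [0.295, 0.653, 0.628, -0.304]
wrist_force: [0.4, 0.3, -0.1]
finger_gap: 0.0682
grip_force: 0.0
face [ 0.58154475 -0.0353354   0.04006981] n [ 3.58219995e-02  9.99357904e-01 -7.50737160e-04] [0.00064954 0.01198374 0.0165128 ] 9507 [ 0.5567676  -0.04638689  0.00474319] [ 0.60391127 -0.03273301  0.06612383]
```

```bash

python3 -m jog '[0,0,0.1,0,0,0,0.6, 0,0,0.25,0,0,0,0.6, 0,0,0.45,0,0,0,0.6, 0,0,0.65,0,0,0,0.6, 0,0,0.85,0.05,-0.002,0,0.6, 0,0,1,0.1,-0.004,0,0.6, 0,0,1,0.278,-0.01,0,0.6, 0,0,1,0.278,-0.01,0,0.6, 0,0,1,0.278,-0.01,0,0.6, 0,0,1,0.278,-0.01,0,0.6, 0,0,1,0.278,-0.01,0,0.6, 0,0,1,0.278,-0.01,0,0.6]' 40
python3 -m jog '[0,0.2,0.3,0,0,0.05,-1, -0.2,0.5,0.6,0,0,0.5,-1, -0.5,0.7,0.6,0,0,0.5,-1, -0.7,0.7,0.6,0,0,0.5,-1, -0.7,0.7,0.6,0,0,0.5,-1, -0.7,0.7,0.6,0,0,0.5,-1, -0.7,0.7,0.6,0,0,0.5,-1, -0.7,0.7,0.6,0,0,0.5,-1, -0.7,0.7,0.6,0,0,0.5,-1, -0.7,0.7,0.6,0,0,0.5,-1, -0.7,0.7,0.6,0,0,0.5,-1, -0.7,0.7,0.6,0,0,0.5,-1]'
python3 -m jog '[0,0,0,0,0,0.1,-1, 0,0,0,0,0,0.1,-1]'
python3 - <<'E'
from h import *
s=env.get_state();print(s['joint_pos'].round(3).tolist(),s['tcp_pos'],s['orientation'])
a,A=cloud("scene"); np.savez("c4.npz",a=a,A=A)
save(cv2.resize(a[100:300,120:370],(625,500)),"pics/c4.png")
E
```

```text
clock: 9.38
tcp_pos: [0.5817, -0.0623, 0.2312]
orientation: [0.0, 0.723, 0.69, 0.002]
wrist_force: [0.4, -0.3, -0.7]
finger_gap: 0.0681
grip_force: 0.0
clock: 10.38
tcp_pos: [0.441, 0.0819, 0.3501]
orientation: [-0.0, 0.052, 0.999, -0.001]
wrist_force: [0.1, 0.2, 0.2]
finger_gap: -0.0001
grip_force: 0.0
clock: 10.55
tcp_pos: [0.4411, 0.0819, 0.35]
orientation: [-0.0, -0.073, 0.997, -0.0]
wrist_force: [0.3, -0.0, 0.3]
finger_gap: -0.0002
grip_force: 0.0
[0.005, 0.059, 0.02, 1.533, -0.001, -0.141] [0.44105372 0.08188547 0.35002342] [-3.62995728e-04 -7.28574540e-02  9.97342174e-01 -4.97963075e-04]
```

View pics/c4.png

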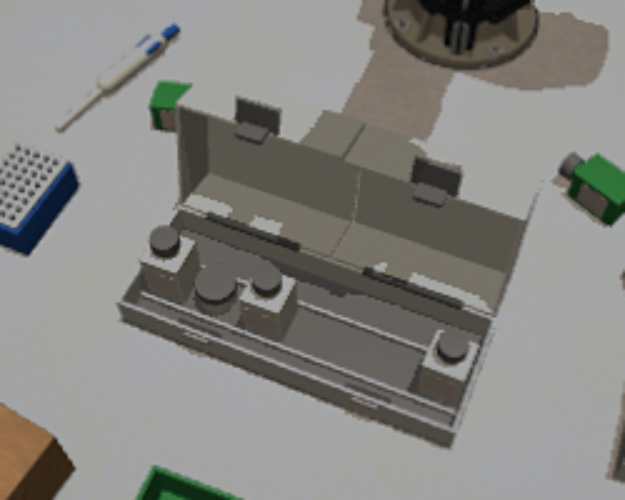

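The bottle stands upright in the lane at (268,300), between the jar and stander_a, and both covers are open with tabs at (257,118) and (437,178). Next I measure the tabs and work out the pushing path.

```bash
python3 - <<'E'
from h import *
z=np.load("c4.npz"); A=z["A"];a=z["a"].astype(int)
def w(bx,by): return .583+bx+.037*by, -.016+by-.037*bx
for n,(u,v),by in(("L",(295,170),.0995),("R",(223,146),-.0995)):
    m=np.zeros(a.shape[:2],bool); m[v-9:v+9,u-11:u+11]=1; m&=(a.max(2)<95)&(A[...,2]>.15)&(A[...,0]<.52)
    q=A[m]; hx,hy=w(-.08,by); th=np.arctan2(q[:,2]-.045,q[:,0]-hx+.037*(q[:,1]-hy)*-1); 
    up=q[:,2]>.195
    print(n,len(q),q[up].min(0).round(3),q[up].max(0).round(3),"y mid",np.median(q[up][:,1]).round(3),"theta",np.median(th[up]).round(3),"hinge",hx,hy)
E
```

```text
L 204 [0.467 0.061 0.195] [0.501 0.11  0.227] y mid 0.084 theta 1.749 hinge 0.5066815 0.08646000000000001
R 196 [ 0.459 -0.138  0.196] [ 0.489 -0.087  0.224] y mid -0.113 theta 1.777 hinge 0.4993185 -0.11254
```

```bash

python3 -m jog '[0,0.02,-0.1,0,0,-0.058,-1, 0,0.02,-0.25,0,0,-0.058,-1, 0.025,0.02,-0.4,0,0,-0.058,-1, 0.025,0.02,-0.55,0,0,-0.058,-1, 0.025,0.02,-0.67,0,0,-0.058,-1, 0.025,0.02,-0.74,0,0,-0.058,-1, 0.025,0.02,-0.74,0,0,-0.058,-1]'
python3 - <<'E'
from h import *
s=env.get_state();print(s['tcp_pos'],s['orientation'])
a,A=cloud("scene"); save(cv2.resize(a[60:220,200:400],(600,480)),"pics/c5.png")
E
```

```text
clock: 11.18
tcp_pos: [0.4437, 0.0858, 0.1988]
orientation: [-0.003, 0.023, 1.0, -0.0]
wrist_force: [-0.6, 0.3, -0.5]
finger_gap: 0.0003
grip_force: 0.0
[0.44374195 0.08581972 0.19884403] [-3.25354899e-03  2.26184390e-02  9.99738843e-01 -2.56563439e-04]
```

View pics/c5.png

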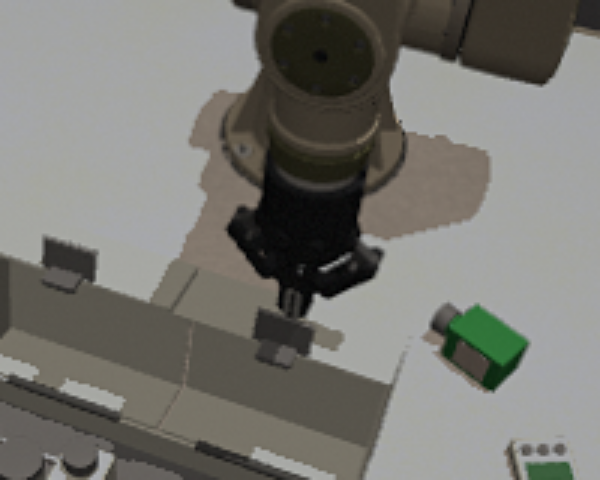

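The shut fingertips stand behind the left tab, about (292,300) against the tab at (283,330), on the robot's side. Next I push it over.

```bash

python3 -m jog '[0.11,0,0.015,0,0,0,-1, 0.22,-0.008,0.03,0,0,0,-1, 0.30,-0.01,0.03,0,0,0,-1, 0.37,-0.014,0.03,0,0,0,-1, 0.44,-0.016,0.02,0,0,0,-1, 0.51,-0.02,0.005,0,0,0,-1, 0.58,-0.02,-0.015,0,0,0,-1, 0.65,-0.025,-0.04,0,0,0,-1, 0.71,-0.025,-0.075,0,0,0,-1, 0.775,-0.03,-0.117,0,0,0,-1, 0.83,-0.03,-0.165,0,0,0,-1, 0.89,-0.033,-0.213,0,0,0,-1]'
python3 - <<'E'
from h import *
s=env.get_state();print(s['tcp_pos'],s['joint_pos'].round(3))
a,A=cloud("scene"); save(cv2.resize(a[60:300,150:400],(625,600)),"pics/c6.png")
E
```

```text
clock: 12.23
tcp_pos: [0.6254, 0.0792, 0.161]
orientation: [0.001, 0.022, 1.0, 0.0]
wrist_force: [-2.3, 0.6, -0.1]
finger_gap: 0.0004
grip_force: 0.7
[0.62536707 0.07922935 0.1610383 ] [-1.000e-03  4.460e-01  6.800e-02  1.192e+00  0.000e+00  4.300e-02]
```

View pics/c6.png

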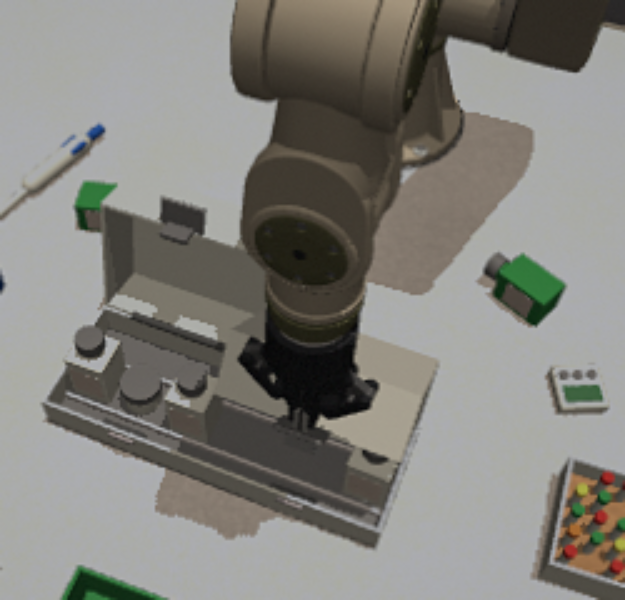

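The left cover is following the finger at about 40° open, with the tip on the tab at (300,420), and the bottle inside is clear. I'll continue down to the catch.

```bash

python3 -m jog '[0.045,0,-0.06,0,0,0,-1, 0.09,0,-0.12,0,0,0,-1, 0.125,0,-0.17,0,0,0,-1, 0.155,-0.003,-0.223,0,0,0,-1, 0.18,-0.005,-0.275,0,0,0,-1, 0.2,-0.006,-0.322,0,0,0,-1, 0.215,-0.007,-0.36,0,0,0,-1, 0.225,-0.008,-0.394,0,0,0,-1, 0.235,-0.009,-0.43,0,0,0,-1, 0.243,-0.01,-0.47,0,0,0,-1, 0.243,-0.01,-0.47,0,0,0,-1]'
python3 -m jog '[0.005,0,-0.02,0,0,0,-1, 0.01,0,-0.04,0,0,0,-1, 0.01,0,-0.06,0,0,0,-1, 0.01,0,-0.075,0,0,0,-1, 0.01,0,-0.08,0,0,0,-1, 0.01,0,-0.08,0,0,0,-1]'
```

```text
clock: 13.2
tcp_pos: [0.6734, 0.077, 0.0645]
orientation: [0.0, 0.022, 1.0, 0.001]
wrist_force: [-0.2, 0.1, -0.6]
finger_gap: 0.0003
grip_force: 0.0
clock: 13.7
tcp_pos: [0.6751, 0.0771, 0.05]
orientation: [0.0, 0.022, 1.0, 0.001]
wrist_force: [-1.5, -0.5, 2.4]
finger_gap: 0.0003
grip_force: 1.5
```

```bash

python3 -m jog '[0,0,-0.01,0,0,0,-1, 0,0,-0.015,0,0,0,-1, 0,0,-0.015,0,0,0,-1]'
```

```text
clock: 13.95
tcp_pos: [0.6752, 0.0771, 0.0498]
orientation: [0.001, 0.022, 1.0, 0.001]
wrist_force: [-6.8, -0.2, 16.7]
finger_gap: 0.0
grip_force: 8.6
```

```bash

python3 -m jog '[0,0,0.15,0,0,0,-1, 0,0,0.35,0,0,0,-1, 0,0,0.55,0,0,0,-1, 0,0,0.75,0,0,0,-1, 0,0,1,0,0,0,-1, 0,0,1,0,0,0,-1, 0,0,1,0,0,0,-1]'
python3 -m jog '[0,0,0.2,0,0,0,-1, 0,-0.1,0.4,0,0,0,-1, -0.2,-0.3,0.53,0,0,0,-1, -0.4,-0.5,0.53,0,0,0,-1, -0.6,-0.7,0.53,0,0,0,-1, -0.8,-0.9,0.53,0,0,0,-1, -1,-0.935,0.53,0,0,0,-1, -1,-0.935,0.53,0,0,0,-1, -1,-0.935,0.53,0,0,0,-1]'
python3 - <<'E'
from h import *
s=env.get_state();print(s['tcp_pos'],s['orientation'])
a,A=cloud("scene"); np.savez("c7.npz",a=a,A=A)
m=(A[...,2]>.10)&(A[...,2]<.13)&(A[...,1]>0)&(A[...,1]<.18)&(A[...,0]>.5)&(A[...,0]<.66); q=A[m]
print("roof z",len(q),np.percentile(q[:,2],[5,50,95]), np.polyfit(q[:,0],q[:,2],1))
E
```

```text
clock: 14.53
tcp_pos: [0.6775, 0.0771, 0.2519]
orientation: [0.005, 0.022, 1.0, 0.001]
wrist_force: [1.1, 0.1, -1.3]
finger_gap: -0.0002
grip_force: 0.0
clock: 15.28
tcp_pos: [0.4711, -0.1114, 0.3514]
orientation: [-0.002, 0.023, 1.0, 0.001]
wrist_force: [0.8, 0.4, -0.3]
finger_gap: 0.0
grip_force: 0.0
[ 0.47111816 -0.111359    0.35144788] [-1.59622826e-03  2.28563710e-02  9.99737281e-01  6.37941997e-04]
roof z 3757 [0.11089806 0.11372497 0.11610464] [-0.00920819  0.11893235]
```

```bash

python3 -m jog '[-0.18,0.005,0,0,0,0,-1, -0.18,0.005,-0.1,0,0,0,-1, -0.18,0.005,-0.25,0,0,0,-1, -0.18,0.005,-0.4,0,0,0,-1, -0.18,0.005,-0.55,0,0,0,-1, -0.18,0.005,-0.67,0,0,0,-1, -0.18,0.005,-0.74,0,0,0,-1, -0.18,0.005,-0.74,0,0,0,-1]'
```

```text
clock: 16.0
tcp_pos: [0.4364, -0.1076, 0.2]
orientation: [-0.004, 0.022, 1.0, 0.002]
wrist_force: [-0.3, 0.7, -0.6]
finger_gap: -0.0003
grip_force: 0.0
```

```bash

python3 -m jog '[0.11,0,0.015,0,0,0,-1, 0.22,-0.008,0.03,0,0,0,-1, 0.30,-0.01,0.03,0,0,0,-1, 0.38,-0.014,0.03,0,0,0,-1, 0.45,-0.016,0.02,0,0,0,-1, 0.52,-0.02,0.005,0,0,0,-1, 0.585,-0.02,-0.015,0,0,0,-1, 0.655,-0.025,-0.04,0,0,0,-1, 0.715,-0.025,-0.075,0,0,0,-1, 0.78,-0.03,-0.117,0,0,0,-1, 0.835,-0.03,-0.165,0,0,0,-1, 0.895,-0.033,-0.213,0,0,0,-1]'
python3 -m jog '[0.045,0,-0.06,0,0,0,-1, 0.09,0,-0.12,0,0,0,-1, 0.125,0,-0.17,0,0,0,-1, 0.155,-0.003,-0.223,0,0,0,-1, 0.18,-0.005,-0.275,0,0,0,-1, 0.2,-0.006,-0.322,0,0,0,-1, 0.215,-0.007,-0.36,0,0,0,-1, 0.225,-0.008,-0.394,0,0,0,-1, 0.235,-0.009,-0.43,0,0,0,-1, 0.243,-0.01,-0.47,0,0,0,-1, 0.243,-0.01,-0.47,0,0,0,-1]'
python3 -m jog '[0.005,0,-0.02,0,0,0,-1, 0.01,0,-0.04,0,0,0,-1, 0.01,0,-0.06,0,0,0,-1, 0.01,0,-0.075,0,0,0,-1, 0.01,0,-0.085,0,0,0,-1, 0.01,0,-0.085,0,0,0,-1]'
```

```text
clock: 17.0
tcp_pos: [0.6184, -0.1154, 0.1617]
orientation: [-0.0, 0.022, 1.0, 0.001]
wrist_force: [-2.0, 0.5, 0.6]
finger_gap: -0.0002
grip_force: 0.7
clock: 17.92
tcp_pos: [0.6662, -0.1174, 0.0663]
orientation: [-0.001, 0.022, 1.0, 0.001]
wrist_force: [-0.2, 0.2, -1.1]
finger_gap: 0.0001
grip_force: 0.0
clock: 18.42
tcp_pos: [0.6687, -0.1176, 0.0511]
orientation: [0.0, 0.022, 1.0, 0.001]
wrist_force: [0.2, 0.3, 0.1]
finger_gap: 0.0001
grip_force: 0.0
```

```bash

python3 -m jog '[0,0,-0.01,0,0,0,-1, 0,0,-0.02,0,0,0,-1, 0,0,-0.025,0,0,0,-1, 0,0,-0.025,0,0,0,-1]'
python3 -m jog '[0,0,0.15,0,0,0,-1, 0,0,0.35,0,0,0,-1, 0,0,0.55,0,0,0,-1, 0,0,0.75,0,0,0,-1, 0,0,1,0,0,0,-1, 0,0,1,0,0,0,-1, 0,0,1,0,0,0,-1]'
python3 -m jog '[-0.2,0,0.2,0,0,0,-1, -0.4,0,0.5,0,0,0,-1, -0.6,0,0.5,0,0,0,-1, -0.8,0,0.5,0,0,0,-1, -1,0,0.5,0,0,0,-1, -1,0,0.5,0,0,0,-1, -1,0,0.5,0,0,0,-1]'
python3 - <<'E'
from h import *
a,A=cloud("scene")
for n,lo,hi in(("R",-.20,-.03),("L",0,.17)):
    m=(A[...,2]>.10)&(A[...,2]<.15)&(A[...,1]>lo)&(A[...,1]<hi)&(A[...,0]>.5)&(A[...,0]<.65); q=A[m]
    print(n,len(q),np.percentile(q[:,2],[5,50,95]), np.polyfit(q[:,0],q[:,2],1))
save(cv2.resize(a[60:300,120:400],(700,600)),"pics/c8.png")
E
```

```text
clock: 18.75
tcp_pos: [0.6692, -0.1177, 0.0498]
orientation: [0.001, 0.022, 1.0, 0.0]
wrist_force: [-7.0, 1.6, 18.6]
finger_gap: -0.0
grip_force: 9.5
clock: 19.33
tcp_pos: [0.6711, -0.1182, 0.2513]
orientation: [0.005, 0.022, 1.0, -0.001]
wrist_force: [0.0, 0.5, 0.1]
finger_gap: 0.0
grip_force: 0.0
clock: 19.92
tcp_pos: [0.464, -0.1167, 0.3465]
orientation: [-0.001, 0.022, 1.0, 0.001]
wrist_force: [0.1, 0.3, 0.1]
finger_gap: 0.0002
grip_force: 0.0
R 3004 [0.11141502 0.11389242 0.11618571] [-0.00507211  0.11677036]
L 3240 [0.11144483 0.11380822 0.11608779] [-0.00075345  0.11421668]
```

View pics/c8.png

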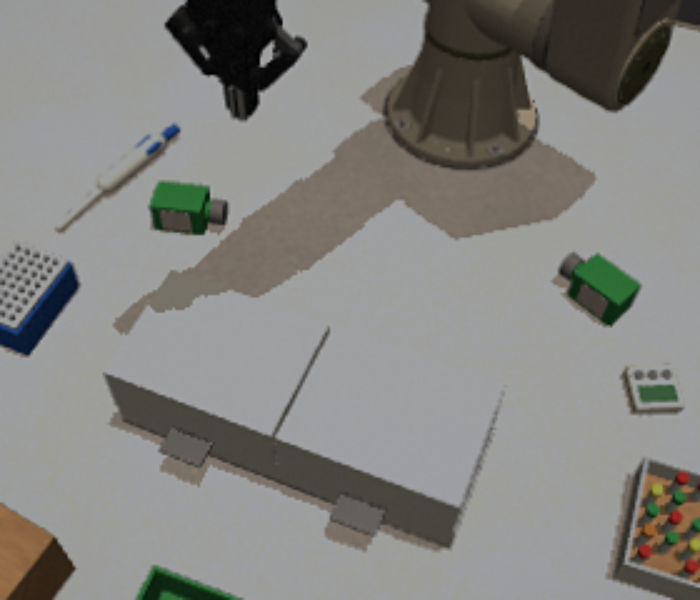

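Both covers are flat and shut, with tabs at (187,447) and (357,513). The robot is clear and the other things on the bench look undisturbed.

```bash
python3 -c "
from workcell import env;print(env.hand_in())"
```

```text
the job is handed in; nothing more can be done
None
```

The tipped bottle was set down upright in the lane between the jar and stander_a, both covers are pressed fully shut, and the job was handed in at about 20 s; hand-in reported no verdict.

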